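# Load the finishing rack in order of use

### The job

Set up the blue finishing rack in the order of use: first stand the all-brown dropper bottle in pocket 1 (the one marked with one brass nail), then stand the dark amber bottle with the white pump cap in pocket 2 (two brass nails). Both must stand upright on the bottom of their pockets and be let go; leave the two white glue bottles standing where they are.

Things in the scene. Friction and masses are not known exactly. Their poses are not given: they have to be found in the camera images.
- dropper_bottle: Dusty all-brown dropper bottle, standing upright, loose, about 40 g. Round body 29 mm across and 58 mm high, above it a neck and dropper about 20 mm across up to 97 mm. Can be gripped from above by the body (50 mm above its foot) or the neck. Origin at the centre of its underside, z up.
- amber_bottle: Dark amber bottle with a white pump cap and an orange and blue label, standing upright, loose, about 85 g. Round body 35 mm across and 70 mm high, cap about 24 mm across up to 98 mm. Can be gripped from above by the body (50 mm above its foot) or the cap. Origin at the centre of its underside, z up.
- pocket1 (a point): Pocket 1 of the rack (one brass nail): centre of its floor, 32 mm above the bench. Rack: blue-painted block 90 x 250 x 52 mm, fixed flat on the bench, with a row of three round pockets 50 mm wide, 20 mm deep, 80 mm apart; brass dome nails (11 mm) on its top, on the robot's side of each pocket, count 1, 2, 3 from the robot's left to right. 
- pocket2 (a point): Pocket 2 of the same rack, the middle one, marked by two brass nails: the centre of the pocket's floor, 32 mm above the bench and 20 mm below the rack's top. Axes of both points: z up, y along the row from pocket 3 to pocket 1 (robot's left), x square to the row, away from the robot.
- glue_bottle: Bystander: white glue bottle with a cone nozzle and a blue label, 39 mm across, 105 mm high, standing loose on the bench among the other bottles. Origin at the centre of its underside.
- nozzle_bottle: Bystander: tiny plain white glue phial with a cone nozzle, 21 mm across, 52 mm high, standing loose on the bench. Origin at the centre of its underside.
There are look-alikes about, which are no part of the job. What is shaped like the dropper_bottle but purple or red is not meant.

How it is judged:
By the outcome, as a careful person would: the job done as asked, in the order asked, and still so for the second after the job is handed in, with the robot touching nothing.
It also fails if it takes over 56 s, if anything falls off the work surface, if the arm or the gripper's body presses on something with over 40 N, if the wrist force passes 120 N, or if a joint passes its speed limit or range.

### The arm

A 7-joint arm with a two-finger parallel gripper is mounted at the origin on a cart in front of the work surface, level with it; the furniture and walls round the work are solid. World frame = base frame: x ahead of the robot, y to its left, z up, the work surface at z = 0. Lengths are in m, angles in rad, forces in N, time in s.
With the tool pointing down it reaches from about 0.425 to 0.925 m from the base axis. Payload 6.8 kg.
Tool frame: the origin (TCP) lies midway between the tips of the shut fingers; the grasp point (between the pads) lies 19 mm behind it; z points along the fingers, y is the line along which they close (so a half turn about z gives the same grasp; the last joint's range is limited). The gripper opens to 85 mm and grips with 20 to 120 N. Pads are 22 mm wide; open, the fingers measure 114 mm over their backs; the gripper's body (76 mm by 85 mm) begins 54 mm behind the grasp point. The pads swing forward as they close: fully open they stand 13 mm farther back than shut.
Start: joints at [1.163, 0.477, 0.022, 1.555, -0.011, 1.109, -0.083], TCP at [0.199, -0.645, 0.231] pointing down, gripper open.
Joint ranges: [-2.96, 2.96], [-0.34, 2.1], [-1.41, 1.46], [0.24, 2.44], [-1.37, 4.51], [0.17, 1.92], [-2.96, 2.96]. Speed limits (rad/s): [2.39, 2.39, 3.14, 3.14, 3.14, 3.14, 3.14].

### API

Orientations are given as a 3x3 rotation matrix whose columns are the frame's x, y, z axes.
In Python, from bench import manip gives the robot as it stands.
- The arm moves only by the tool apply_moves, never from a script. Its argument "commands" is a list of rows, each a list of 5 numbers: the closure, from 0 (fully open) to 1 (shut), then the shift along the tool's x, y, z in cm, then the turn about the tool's z in degrees. A call has 1 to 8 rows; each row is the pose to reach, as a shift and turn from the pose commanded when the call began, along the tool's axes at that moment; what a row does not reach only later rows make up. A row lasts 1/12 s, in which the tool goes at most 41.7 mm and 7.16 degrees, less where a joint would pass 70% of its speed; a pose out of reach is approached as far as the arm can. A call with a gripper value outside its range is refused whole. The fingers move at their own pace and stop on an object; "squeeze" is the grip in N (left out, the last holds). Time passes only in rows, so rows that repeat a pose let the fingers close. It gives the time, the measured TCP pose, the force, the opening and the grip force at its end, in the units of the state.
- manip.state(): the state, without advancing time (a new reading comes with each control period).
- manip.capture(name): name is "scene" or "top" or "wrist"; returns a dict with "pixels" (384x512x3 uint8, blue, green, red), "fx", "fy", "cx", "cy" (pixels), "rvec" (rotation vector, rad) and "tvec" (3), from world to camera coordinates, as OpenCV has them; the wrist camera has in their place "T_tool_cam" (4x4, takes a point from camera to tool coordinates, whose origin is the TCP and whose axes are the flange's). Camera axes: x right, y down, z forward; pixel columns grow to the right and rows downward; lengths in m; the calibration is good to about 2 mm. The wrist camera is an equidistant fisheye: a pixel r from the principal point sees the ray r / f radians off the axis. A picture is of the moment at which its call begins: read the wrist's pose just before it. There is no depth.
- manip.job_done(): hands the job in; it is judged then, once.
The state is a dict: "time": time; "joint_positions": joint angles; "qvel": joint speeds; "joint_efforts": joint torques, N m; "tool_pos": TCP position; "orientation": TCP orientation; "wrist_force": force on the tool from outside, world axes, zero at the start; "wrist_torque": the same for the moment, N m; "finger_gap": finger opening in m; "finger_force": force on a finger pad.
Only numpy, scipy, OpenCV 4.12 (cv2) and the standard library are available. Lean on these libraries where they do the work, as an engineer would, in place of code of your own. Each camera call takes 0.05 s, during which the arm holds its last target. There are 200 camera calls.

## Working session

There is one attempt and no reset: what is moved stays moved. The work goes in short steps, Python scripts to look and compute and a tool call to move; the robot and the scene stay as the last step left them, time stands still between calls to the robot, and variables do not carry over. Pictures are saved under pics/ and viewed, at most 10 in all, crops included, and the job is handed in when it is done.

Besides the shell and the picture viewer there is one more tool, called after "Call:" in YAML: its name, and indented under it one key for each argument. apply_moves: Moves the arm, as the interface text tells. Its arguments: {"type":"object","properties":{"commands":{"type":"array"},"squeeze":{"type":"number"}},"required":["commands"]}

```bash
mkdir -p pics; ls; cat > h.py <<'E'
import numpy as np, cv2
from bench import manip
def ray(c,u,v):
    R,_=cv2.Rodrigues(np.array(c["rvec"],float)); t=np.array(c["tvec"],float).ravel()
    d=R.T@np.array([(u-c["cx"])/c["fx"],(v-c["cy"])/c["fy"],1]); return -R.T@t,d
def onz(c,u,v,z):
    o,d=ray(c,u,v); return o+d*(z-o[2])/d[2]
def proj(c,p):
    K=np.array([[c["fx"],0,c["cx"]],[0,c["fy"],c["cy"]],[0,0,1]],float)
    return cv2.projectPoints(np.array([p],float),np.array(c["rvec"],float),np.array(c["tvec"],float),K,None)[0].ravel()
E
python3 - <<'E'
from h import *
import pickle
s=manip.state(); print({k:np.round(v,3).tolist() for k,v in s.items()})
for n in("scene","top"):
    c=manip.capture(n); pickle.dump(c,open(n+".pkl","wb")); cv2.imwrite(f"pics/{n}0.png",cv2.resize(c["pixels"],(800,600)))
    R,_=cv2.Rodrigues(np.array(c["rvec"],float));print(n,c["fx"],c["cx"],c["cy"],-R.T@np.array(c["tvec"]).ravel())
E
```

```text
pics
{'time': 0.0, 'joint_positions': [1.163, 0.478, 0.022, 1.556, -0.011, 1.109, -0.083], 'qvel': [0.0, 0.001, 0.003, -0.001, 0.001, -0.001, 0.0], 'joint_efforts': [0.0, -59.646, 1.608, -28.121, 0.012, 0.009, 0.0], 'tool_pos': [0.199, -0.644, 0.23], 'orientation': [[0.955, 0.295, -0.001], [0.295, -0.955, 0.002], [-0.0, -0.002, -1.0]], 'wrist_force': [-0.268, -0.181, -0.341], 'wrist_torque': [-0.015, -0.057, -0.043], 'finger_force': 0.0, 'finger_gap': 0.085}
scene 368.81588744623224 258.8514902222444 194.44748361375753 [0.0501133  0.82779849 0.53571441]
top 432.68548931059115 258.0151889321679 194.09726036824594 [ 0.325586   -0.02566337  1.40428539]
```

View pics/scene0.png

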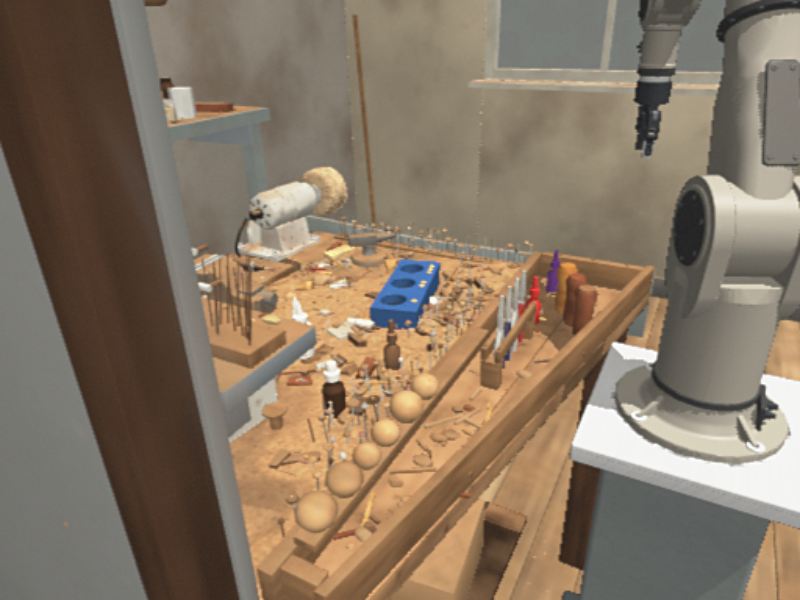

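View pics/top0.png

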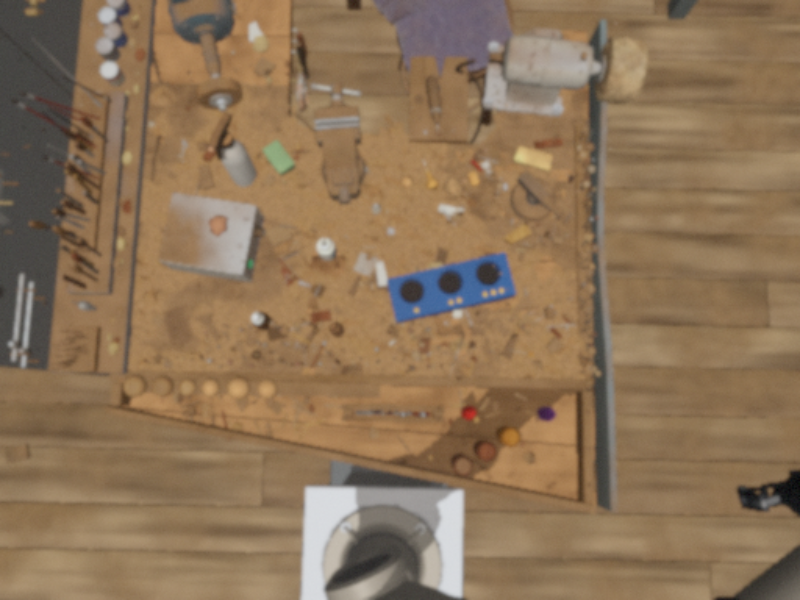

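Scene view: the brown dropper is at about (391,346), the amber bottle with white cap at (333,390), and the blue rack at (405,293). In the top view the likely matches are a brown spot at (337,328), a white cap at (258,319), the glue bottle at (325,247), the rack at (450,287) and perhaps the phial at (457,313). The look-alikes in the tray are red (469,412) and purple (546,413).

```bash
python3 - <<'E'
from h import *
import pickle
t=pickle.load(open("top.pkl","rb"));s=pickle.load(open("scene.pkl","rb"))
a=cv2.resize(t["pixels"][140:225,140:340],(800,340),interpolation=cv2.INTER_CUBIC)
b=cv2.resize(s["pixels"][160:280,190:310],(260,260),interpolation=cv2.INTER_CUBIC)
b2=cv2.resize(s["pixels"][190:280,190:310],(347,260),interpolation=cv2.INTER_CUBIC)
im=np.zeros((600,800,3),np.uint8); im[:340]=a; im[340:,:260]=b; im[340:,300:647]=b2
cv2.imwrite("pics/crop1.png",im)
f=.64
for n,u,v,z in[("drop top",337,328,.097),("amber cap",258,319,.098),("glue",325,247,.105),("phial",457,313,.052),
 ("p1",411,290,.052),("p2",450,282,.052),("p3",487,273,.052),("box",258,205,.1),("box",250,278,.1)]:
    p=onz(t,u*f,v*f,z); print(n,p.round(3),"scene800",(proj(s,p)/f).round())
# rack by colour
h=cv2.cvtColor(t["pixels"],cv2.COLOR_BGR2HSV)
m=cv2.inRange(h,(105,150,60),(125,255,255)); cs,_=cv2.findContours(m,0,2); c=max(cs,key=cv2.contourArea)
r=cv2.minAreaRect(c); print(r); P=[onz(t,*q,.052)[:2] for q in cv2.boxPoints(r)]; print(np.round(P,3),np.linalg.norm(P[0]-P[1]),np.linalg.norm(P[2]-P[1]))
# pockets: dark inside rack
hull=np.zeros_like(m);cv2.fillPoly(hull,[np.int32(cv2.boxPoints(r))],255)
d=cv2.bitwise_and(cv2.inRange(h[:,:,2],0,60),hull)
for k in cv2.findContours(d,0,2)[0]:
    if cv2.contourArea(k)>50:
        (x,y),rad=cv2.minEnclosingCircle(k); p=onz(t,x,y,.052); print("pocket",x,y,rad,p.round(3),cv2.contourArea(k))
E
```

```text
drop top [0.46  0.098 0.097] scene800 [395. 318.]
amber cap [0.475 0.252 0.098] scene800 [335. 360.]
glue [0.619 0.126 0.105] scene800 [306. 302.]
phial [ 0.5   -0.139  0.052] scene800 [434. 285.]
p1 [ 0.545 -0.045  0.052] scene800 [392. 299.]
p2 [ 0.563 -0.124  0.052] scene800 [403. 282.]
p3 [ 0.584 -0.199  0.052] scene800 [411. 268.]
box [0.702 0.263 0.1  ] scene800 [212. 329.]
box [0.555 0.271 0.1  ] scene800 [282. 353.]
((323.0, 179.5), (3.0, 2.0), 90.0)
[[ 0.574 -0.232]
 [ 0.574 -0.238]
 [ 0.564 -0.238]
 [ 0.564 -0.232]] 0.006358526256680726 0.00966896273400199
```

View pics/crop1.png

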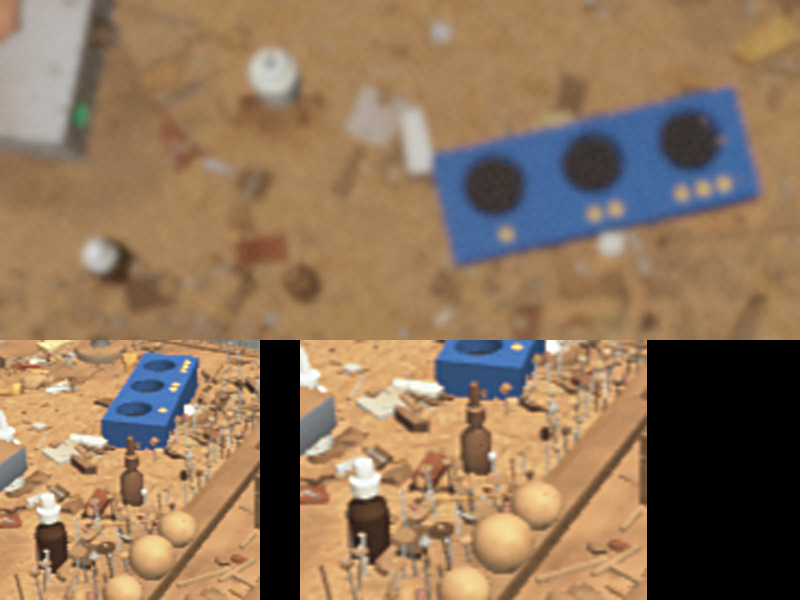

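The crop shows:
- **Pockets:** pocket 1 (one nail) is at crop (494,185), pocket 2 at (591,162) and pocket 3 at (690,140).
- **Dropper candidates:** brown at crop (301,280) / scene (391,346), red at top (469,412), purple at top (546,413). Only the brown one is all-brown.
- **Amber bottle:** dark, with a white pump, at crop (104,257).
- **White items to leave alone:** glue bottle at (274,75), and a small white thing, probably the phial, at (610,243).

Next I'll refine these positions with masks.

```bash
python3 - <<'E'
from h import *
import pickle
t=pickle.load(open("top.pkl","rb"));s=pickle.load(open("scene.pkl","rb"))
b,g,r=[t["pixels"][:,:,i].astype(int) for i in range(3)]
m=((b>r+40)&(b>90)).astype(np.uint8)*255
cs,_=cv2.findContours(cv2.morphologyEx(m,2,np.ones((3,3))),0,2)
cs=[k for k in cs if 240<cv2.boundingRect(k)[0]<340]; c=max(cs,key=cv2.contourArea)
R=cv2.minAreaRect(c);print(R); P=[onz(t,*q,.052)[:2] for q in cv2.boxPoints(R)]; print(np.round(P,3),[round(np.linalg.norm(P[i]-P[i-1]),3) for i in range(4)])
hull=np.zeros_like(m);cv2.fillPoly(hull,[np.int32(cv2.boxPoints(R))],255); hull=cv2.erode(hull,np.ones((5,5)))
d=((np.maximum(np.maximum(b,g),r)<95)&(hull>0)).astype(np.uint8)
for k in cv2.findContours(d,0,2)[0]:
    if cv2.contourArea(k)>40:
        (x,y),rad=cv2.minEnclosingCircle(k); M=cv2.moments(k); x,y=M["m10"]/M["m00"],M["m01"]/M["m00"]; p=onz(t,x,y,.052); print("pocket",x,y,rad,p.round(4),cv2.contourArea(k))
# white blobs in top
w=((np.minimum(np.minimum(b,g),r)>150)&(abs(r-b)<45)).astype(np.uint8)
for k in cv2.findContours(w,0,2)[0]:
    x,y,W,H=cv2.boundingRect(k)
    if 145<x<340 and 140<y<225 and cv2.contourArea(k)>5: print("white",x,y,W,H,onz(t,x+W/2-.5,y+H/2-.5,.098).round(3))
# triangulate tops: top px, scene px
def tri(u,v):
    o1,d1=ray(t,*u);o2,d2=ray(s,*v);A=np.c_[d1,-d2];x=np.linalg.lstsq(A,o2-o1,rcond=None)[0]
    p,q=o1+d1*x[0],o2+d2*x[1];return ((p+q)/2).round(4),np.linalg.norm(p-q).round(4)
ct=lambda x,y:(140+x*.25-.4,140+y*.25-.4); cc=lambda x,y:(190+(x-300)*120/347,190+(y-340)*90/260)
print("drop",tri(ct(301,280),cc(475,385)),"amber",tri(ct(98,256),cc(365,462)),"phial?",tri(ct(611,243),(277.7,192)))
for n,x,y in(("drop foot",476,472),("amber foot",367,560),("amber capbase",366,493)):print(n,onz(s,*cc(x,y),0.0).round(3))
E
```

```text
((288.38671875, 183.515869140625), (27.822622299194336, 77.37713623046875), 76.82744598388672)
[[ 0.566  0.004]
 [ 0.628 -0.235]
 [ 0.541 -0.255]
 [ 0.48  -0.018]] [np.float64(0.089), np.float64(0.247), np.float64(0.089), np.float64(0.245)]
pocket 263.2139303482587 185.95273631840794 7.115482807159424 [ 0.5442 -0.0457  0.052 ] 134.0
pocket 287.5965559655596 180.37761377613774 7.016846656799316 [ 0.5637 -0.1228  0.052 ] 135.5
pocket 311.87142857142857 174.7 7.159010887145996 [ 0.5836 -0.1998  0.052 ] 140.0
white 161 200 7 8 [0.477 0.255 0.098]
white 290 198 6 6 [ 0.494 -0.135  0.098]
white 240 167 8 16 [0.571 0.016 0.098]
white 202 153 12 11 [0.621 0.128 0.098]
drop (array([0.4633, 0.1016, 0.092 ]), np.float64(0.0033)) amber (array([0.477 , 0.2557, 0.095 ]), np.float64(0.0009)) phial? (array([ 0.5035, -0.1419,  0.0159]), np.float64(0.0029))
drop foot [0.467 0.102 0.   ]
amber foot [0.483 0.257 0.   ]
amber capbase [0.539 0.176 0.   ]
```

Call:
apply_moves:
  commands:
    - [0,37,-24.6,0,0]
    - [0,37,-24.6,0,0]
    - [0,37,-24.6,0,0]
    - [0,37,-24.6,0,0]
    - [0,37,-24.6,0,0]
    - [0,37,-24.6,0,0]
    - [0,37,-24.6,0,0]
    - [0,37,-24.6,0,0]
  squeeze: 35

```text
time: 0.77
tool_pos: [0.4107, -0.3847, 0.2311]
orientation: [[0.955, 0.295, -0.0], [0.295, -0.955, 0.0], [-0.0, -0.0, -1.0]]
wrist_force: [1.7, -0.3, 0.3]
finger_gap: 0.0852
finger_force: 0.0
```

```bash
cat >> h.py <<'E'
def go(target):
    s=manip.state(); R=np.array(s["orientation"]); p=np.array(s["tool_pos"])
    print("t",round(s["time"],2),"pos",p.round(4),"gap",round(s["finger_gap"],4),"F",np.round(s["wrist_force"],1)); print(R.round(3).tolist()); print("shift cm",(R.T@(np.array(target)-p)*100).round(2))
E
python3 - <<'E'
from h import *
import pickle
go([.465,.102,.23])
t=pickle.load(open("top.pkl","rb"));s=pickle.load(open("scene.pkl","rb"))
for u in ((258,205),(250,278)):
    o1,d1=ray(t,*(np.array(u)*.64));o2,d2=ray(s,315*.64,335*.64);x=np.linalg.lstsq(np.c_[d1,-d2],o2-o1,rcond=None)[0]
    print(o1+d1*x[0],o2+d2*x[1])
E
```

```text
t 0.77 pos [ 0.4107 -0.3847  0.2311] gap 0.0852 F [ 1.7 -0.3  0.3]
[[0.955, 0.295, -0.0], [0.295, -0.955, 0.0], [-0.0, -0.0, -1.0]]
shift cm [ 19.55 -44.9    0.12]
[0.6910247  0.25394853 0.13914093] [0.55824989 0.18618862 0.08581301]
[0.54848925 0.26269789 0.13605858] [0.51359563 0.24257231 0.12534966]
```

Call:
apply_moves:
  commands:
    - [0,19.5,-44.9,0,0]
    - [0,19.5,-44.9,0,0]
    - [0,19.5,-44.9,0,0]
    - [0,19.5,-44.9,0,0]
    - [0,19.5,-44.9,0,0]
    - [0,19.5,-44.9,0,0]
    - [0,19.5,-44.9,0,0]
    - [0,19.5,-44.9,0,0]

```text
time: 1.43
tool_pos: [0.4461, -0.0534, 0.2313]
orientation: [[0.955, 0.295, -0.0], [0.295, -0.955, -0.0], [-0.0, 0.0, -1.0]]
wrist_force: [0.1, -0.7, -0.9]
finger_gap: 0.0857
finger_force: 0.0
```

```bash
python3 - <<'E'
from h import *
go([.465,.102,.23])
E
```

```text
t 1.43 pos [ 0.4461 -0.0534  0.2313] gap 0.0857 F [ 0.1 -0.7 -0.9]
[[0.955, 0.295, -0.0], [0.295, -0.955, -0.0], [-0.0, 0.0, -1.0]]
shift cm [  6.39 -14.29   0.12]
```

Call:
apply_moves:
  commands:
    - [0,6.3,-14.2,0,0]
    - [0,6.3,-14.2,0,0]
    - [0,6.3,-14.2,0,0]
    - [0,6.3,-14.2,0,0]
    - [0,6.3,-14.2,0,0]
    - [0,6.3,-14.2,0,0]

```text
time: 1.93
tool_pos: [0.4645, 0.1009, 0.2311]
orientation: [[0.954, 0.299, -0.001], [0.299, -0.954, 0.0], [-0.0, -0.001, -1.0]]
wrist_force: [0.0, -1.2, 0.2]
finger_gap: 0.0854
finger_force: 0.0
```

```bash
cat >> h.py <<'E'
def wcap(name):
    import pickle
    s=manip.state(); c=manip.capture("wrist"); c["s"]=s; pickle.dump(c,open(name+".pkl","wb")); cv2.imwrite(f"pics/{name}.png",cv2.resize(c["pixels"],(800,600))); return c
def wT(c):
    T=np.eye(4);T[:3,:3]=c["s"]["orientation"];T[:3,3]=c["s"]["tool_pos"];return T@np.array(c["T_tool_cam"])
def wz(c,u,v,z): # equidistant, native pixels
    T=wT(c);x,y=(u-c["cx"])/c["fx"],(v-c["cy"])/c["fy"];th=np.hypot(x,y)
    d=T[:3,:3]@np.array([x*np.sin(th)/th,y*np.sin(th)/th,np.cos(th)]);o=T[:3,3];return o+d*(z-o[2])/d[2]
def wproj(c,p):
    q=np.linalg.inv(wT(c))@np.r_[p,1];r=np.hypot(q[0],q[1]);th=np.arctan2(r,q[2]);return np.array([c["cx"]+c["fx"]*th*q[0]/r,c["cy"]+c["fy"]*th*q[1]/r])
E
python3 - <<'E'
from h import *
go([.465,.102,.23])
c=wcap("w1");print(wT(c).round(3)[:3].tolist())
for p in([.465,.102,.097],[.465,.102,0],[.48,.256,.098],[.48,.256,0],[.5442,-.0457,.052],[.53,.25,.13]):print(p,(wproj(c,p)/.64).round())
E
```

```text
t 1.93 pos [0.4645 0.1009 0.2311] gap 0.0854 F [ 0.  -1.2  0.2]
[[0.954, 0.299, -0.001], [0.299, -0.954, 0.0], [-0.0, -0.001, -1.0]]
shift cm [ 0.08 -0.09  0.11]
[[0.299, -0.912, -0.28, 0.535], [-0.954, -0.287, -0.086, 0.124], [-0.001, 0.293, -0.956, 0.373]]
[0.465, 0.102, 0.097] [401. 289.]
[0.465, 0.102, 0] [401. 258.]
[0.48, 0.256, 0.098] [177. 199.]
[0.48, 0.256, 0] [230. 190.]
[0.5442, -0.0457, 0.052] [620. 234.]
[0.53, 0.25, 0.13] [181. 120.]
```

View pics/w1.png

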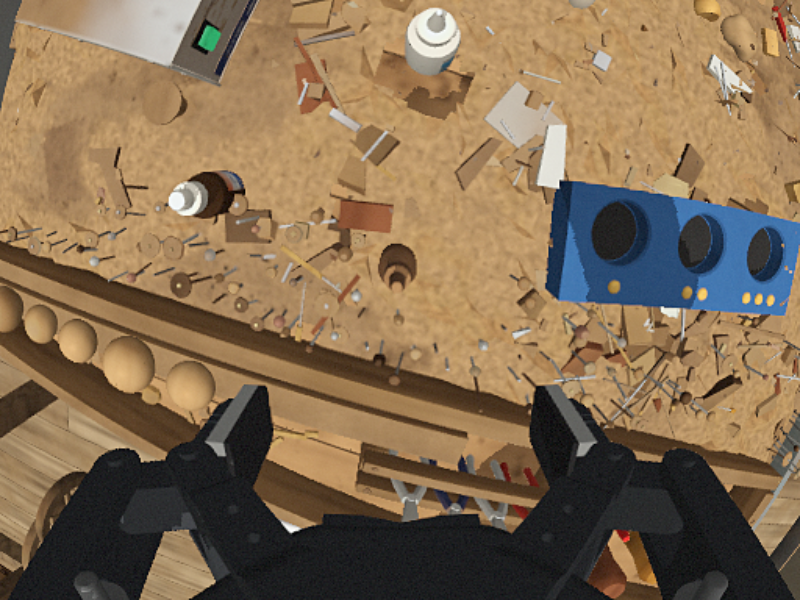

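Wrist view: the dropper is at (397,285) for its top and (397,258) for its foot. The amber cap is at (182,199), the rack is at right with pocket 1 at (615,233), the glue bottle is at (432,40) and the phial is just visible at (672,312). Predictions match within 5 px. The box's near corner is at (218,83).

```bash
python3 - <<'E'
from h import *
import pickle
c=pickle.load(open("w1.pkl","rb"));t=pickle.load(open("top.pkl","rb"))
f=.64
for n,u,v,z in(("drop top",397,285,.097),("drop shoulder c",398,262,.05),("amber",180,199,.098),("p1",615,233,.052),("p2",699,243,.052),("phial",672,312,.04)):
    print(n,wz(c,u*f,v*f,z).round(4))
for z in(.0,.05,.1,.13):print(z,wz(c,218*f,83*f,z).round(3),onz(t,244*f,279*f,z).round(3))
go([.465,.102,.031])
E
```

```text
drop top [0.4665 0.1049 0.097 ]
drop shoulder c [0.4711 0.1061 0.05  ]
amber [0.4804 0.2538 0.098 ]
p1 [ 0.5436 -0.041   0.052 ]
p2 [ 0.5643 -0.1195  0.052 ]
phial [ 0.5019 -0.1286  0.04  ]
0.0 [ 0.565  0.292 -0.   ] [0.57  0.306 0.   ]
0.05 [0.561 0.269 0.05 ] [0.561 0.294 0.05 ]
0.1 [0.557 0.247 0.1  ] [0.553 0.283 0.1  ]
0.13 [0.554 0.233 0.13 ] [0.547 0.275 0.13 ]
t 1.98 pos [0.4645 0.099  0.2309] gap 0.0856 F [ 0.1 -0.  -1.6]
[[0.955, 0.296, -0.001], [0.296, -0.955, -0.0], [-0.001, 0.0, -1.0]]
shift cm [ 0.16 -0.28 19.99]
```

Call:
apply_moves:
  commands:
    - [0,0.3,-0.3,4,0]
    - [0,0.3,-0.3,8,0]
    - [0,0.3,-0.3,11,0]
    - [0,0.3,-0.3,14,0]
    - [0,0.3,-0.3,17,0]
    - [0,0.3,-0.3,19.7,0]
    - [0,0.3,-0.3,19.7,0]
    - [0,0.3,-0.3,19.7,0]

```text
time: 2.65
tool_pos: [0.4658, 0.101, 0.0336]
orientation: [[0.956, 0.294, -0.003], [0.294, -0.956, -0.002], [-0.004, 0.001, -1.0]]
wrist_force: [0.2, -0.7, 0.7]
finger_gap: 0.0854
finger_force: 0.0
```

Call:
apply_moves:
  commands:
    - [1,0,0,0,0]
    - [1,0,0,0,0]
    - [1,0,0,0,0]
    - [1,0,0,0,0]
    - [1,0,0,0,0]
    - [1,0,0,0,0]
    - [1,0,0,0,0]
    - [1,0,0,0,0]
  squeeze: 35

```text
time: 3.32
tool_pos: [0.4678, 0.1031, 0.0353]
orientation: [[0.955, 0.295, 0.002], [0.295, -0.955, 0.0], [0.002, 0.0, -1.0]]
wrist_force: [-0.1, 0.3, 6.7]
finger_gap: 0.0264
finger_force: 34.0
```

```bash
python3 - <<'E'
from h import *
go([.467,.102,.13])
c=wcap("w2")
E
```

```text
t 3.32 pos [0.4678 0.1031 0.0353] gap 0.0264 F [-0.1  0.3  6.7]
[[0.955, 0.295, 0.002], [0.295, -0.955, 0.0], [0.002, 0.0, -1.0]]
shift cm [-0.09  0.08 -9.47]
```

View pics/w2.png

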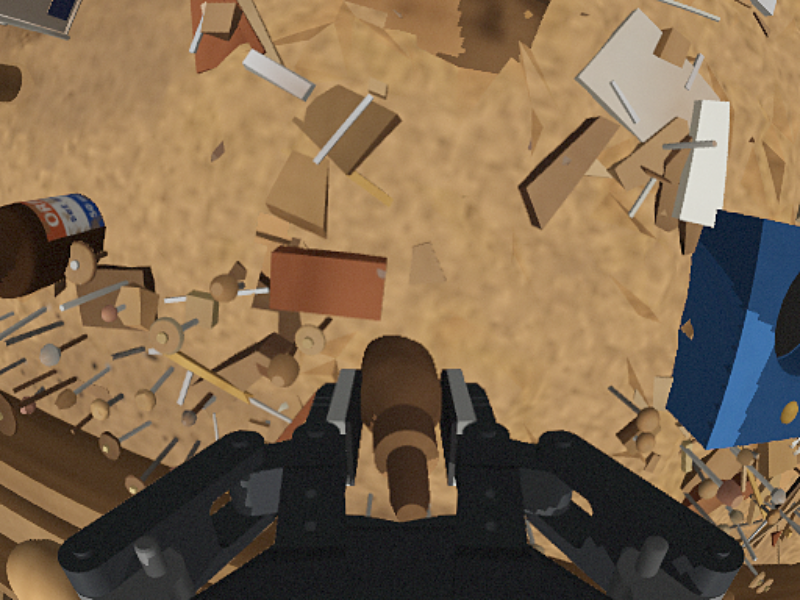

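The dropper body is between the pads at (400,380), with its neck at (403,435). It may sit a little forward of the pad centre, so I'll check the numbers.

```bash
python3 - <<'E'
from h import *
import pickle
c=pickle.load(open("w2.pkl","rb"));f=.64
R=np.array(c["s"]["orientation"]);p=np.array(c["s"]["tool_pos"])
L=lambda q:(R.T@(np.array(q)-p)*1000).round(1)
print("cam",L(wT(c)[:3,3]))
for n,u,v,z in(("foot edge toward far",398,337,0),("body side L",361,365,.03),("body side R",441,365,.03),("droptip",408,512,.097),("neck base",405,440,.07),("pad L front",350,370,.033),("pad R front",450,370,.033)):print(n,L(wz(c,u*f,v*f,z)))
for x in(0,5,10,15):
  # expected foot near edge (toward camera) for bottle centre x mm ahead
  for z in(0,.097):
    q=p+R@np.array([x/1000,0,0]);q[2]=z; print(x,z,(wproj(c,q)/f).round())
E
```

```text
cam [  74.1   -0.9 -142.2]
foot edge toward far [ 6.6 -2.  35.4]
body side L [  7.5 -14.7   5.4]
body side R [ 7.5 13.1  5.4]
droptip [  0.6   0.8 -61.7]
neck base [  2.9   0.3 -34.6]
pad L front [  7.  -18.3   2.4]
pad R front [ 7.  16.   2.4]
0 0 [403. 352.]
0 0.097 [405. 513.]
5 0 [403. 341.]
5 0.097 [405. 497.]
10 0 [403. 329.]
10 0.097 [405. 480.]
15 0 [403. 318.]
15 0.097 [405. 462.]
```

Call:
apply_moves:
  commands:
    - [0.3,0,0,0,0]
    - [0.3,0,0,0,0]
    - [0.3,0,0,0.4,0]
    - [0.3,0,0,0.4,0]
    - [1,0,0,0.4,0]
    - [1,0,0,0.4,0]
    - [1,0,0,0.4,0]
    - [1,0,0,0.4,0]
  squeeze: 30

```text
time: 4.03
tool_pos: [0.4669, 0.1028, 0.0303]
orientation: [[0.955, 0.295, 0.0], [0.295, -0.955, 0.0], [0.0, -0.0, -1.0]]
wrist_force: [-0.7, -0.0, 0.2]
finger_gap: 0.027
finger_force: 29.4
```

Call:
apply_moves:
  commands:
    - [1,0,0,0,0]
    - [1,0,0,0,0]
    - [1,0,0,-3,0]
    - [1,0,0,-6,0]
    - [1,0,0,-9,0]
    - [1,0,0,-11,0]
    - [1,0,0,-11,0]
    - [1,0,0,-11,0]

```text
time: 4.7
tool_pos: [0.4676, 0.1027, 0.1411]
orientation: [[0.956, 0.295, 0.003], [0.295, -0.956, 0.0], [0.002, 0.001, -1.0]]
wrist_force: [1.0, 0.7, -0.6]
finger_gap: 0.0273
finger_force: 29.8
```

```bash
python3 - <<'E'
from h import *
go([.5442,-.045,.141])
c=manip.capture("scene")["pixels"]; c2=wcap("w3")["pixels"]
a=cv2.resize(c[150:260,200:310],(440,440),interpolation=cv2.INTER_CUBIC)
im=np.zeros((440,800,3),np.uint8); im[:,:440]=a; im[:,440:]=cv2.resize(c2[164:384,166:346],(360,440)); cv2.imwrite("pics/chk1.png",im)
E
```

```text
t 4.7 pos [0.4676 0.1027 0.1411] gap 0.0273 F [ 1.   0.7 -0.6]
[[0.956, 0.295, 0.003], [0.295, -0.956, 0.0], [0.002, 0.001, -1.0]]
shift cm [ 2.97 16.37  0.03]
```

View pics/chk1.png

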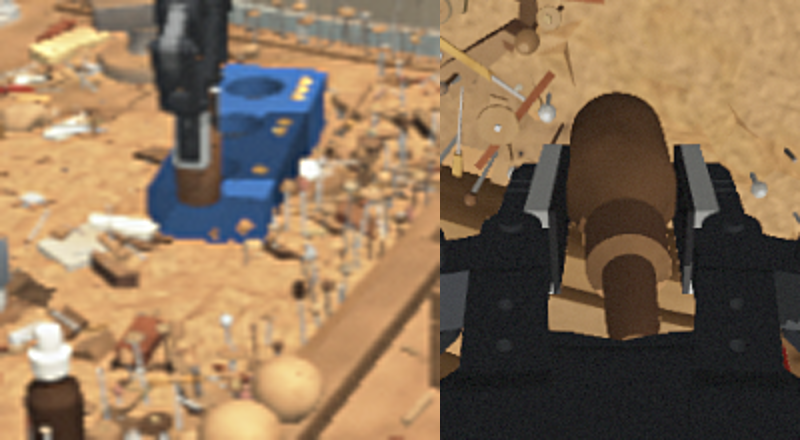

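Lifted upright: left crop has the bottle body at (200,185) between the fingers. Next is the move over pocket 1.

Call:
apply_moves:
  commands:
    - [1,0.5,3.5,0,0]
    - [1,1.2,7,0,0]
    - [1,1.9,10.5,0,0]
    - [1,2.5,14,0,0]
    - [1,2.8,16.3,0,0]
    - [1,2.8,16.3,0,0]
    - [1,2.8,16.3,0,0]
    - [1,2.8,16.3,0,0]

```text
time: 5.47
tool_pos: [0.5406, -0.0439, 0.1389]
orientation: [[0.955, 0.296, -0.003], [0.296, -0.955, 0.001], [-0.002, -0.002, -1.0]]
wrist_force: [0.2, 1.2, -0.3]
finger_gap: 0.0274
finger_force: 29.8
```

```bash
python3 - <<'E'
from h import *
go([.543,-.044,.063])
c=wcap("w4")
f=.64
for p in ([.5442,-.0445,.052],[.5637,-.122,.052]):print((wproj(c,p)/f).round())
E
```

```text
t 5.47 pos [ 0.5406 -0.0439  0.1389] gap 0.0274 F [ 0.2  1.2 -0.3]
[[0.955, 0.296, -0.003], [0.296, -0.955, 0.001], [-0.002, -0.002, -1.0]]
shift cm [0.24 0.09 7.59]
[406. 307.]
[554. 315.]
```

View pics/w4.png

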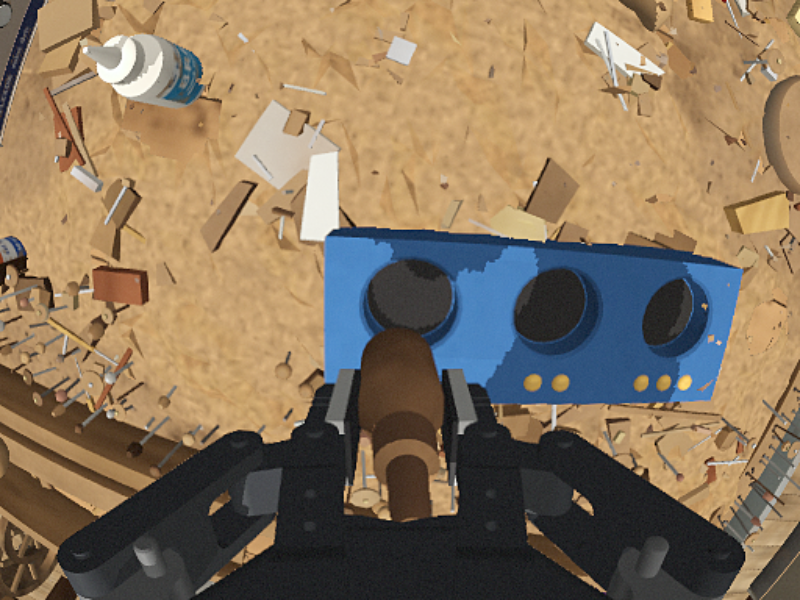

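Pocket 1's rim centre is at (410,303), predicted (406,307); pocket 2's is at (557,312), predicted (554,315). Both are within 2 mm, so I'll lower.

Call:
apply_moves:
  commands:
    - [1,0.2,0.2,0,0]
    - [1,0.2,0.2,1.5,0]
    - [1,0.2,0.2,3,0]
    - [1,0.2,0.2,4.5,0]
    - [1,0.2,0.2,5.8,0]
    - [1,0.2,0.2,6.7,0]
    - [1,0.2,0.2,7.2,0]
    - [1,0.2,0.2,7.2,0]

```text
time: 6.18
tool_pos: [0.5436, -0.0454, 0.0674]
orientation: [[0.955, 0.296, -0.002], [0.296, -0.955, 0.0], [-0.001, -0.001, -1.0]]
wrist_force: [0.3, -0.5, -1.2]
finger_gap: 0.0273
finger_force: 29.8
```

```bash
python3 - <<'E'
from h import *
go([.543,-.044,.063])
E
```

```text
t 6.18 pos [ 0.5436 -0.0454  0.0674] gap 0.0273 F [ 0.3 -0.5 -1.2]
[[0.955, 0.296, -0.002], [0.296, -0.955, 0.0], [-0.001, -0.001, -1.0]]
shift cm [-0.02 -0.16  0.44]
```

Call:
apply_moves:
  commands:
    - [1,0,0,0.2,0]
    - [1,0,0,0.4,0]
    - [1,0,0,0.5,0]
    - [1,0,0,0.5,0]

```text
time: 6.52
tool_pos: [0.5445, -0.0461, 0.0636]
orientation: [[0.955, 0.295, 0.001], [0.295, -0.955, -0.0], [0.001, 0.0, -1.0]]
wrist_force: [-0.2, 0.4, -0.7]
finger_gap: 0.0271
finger_force: 29.8
```

Call:
apply_moves:
  commands:
    - [1,0,0,0.1,0]
    - [1,0,0,0.2,0]
    - [1,0,0,0.2,0]

```text
time: 6.77
tool_pos: [0.5451, -0.0459, 0.0622]
orientation: [[0.955, 0.295, 0.002], [0.295, -0.955, -0.0], [0.001, 0.001, -1.0]]
wrist_force: [-2.2, 0.2, 7.4]
finger_gap: 0.027
finger_force: 30.4
```

The foot is on the pocket floor (7 N up, at the expected height). I'll release and rise.

Call:
apply_moves:
  commands:
    - [0.6,0,0,0,0]
    - [0.3,0,0,0,0]
    - [0.2,0,0,0,0]
    - [0.2,0,0,0,0]
    - [0.2,0,0,-2,0]
    - [0.2,0,0,-5,0]
    - [0.2,0,0,-9,0]
    - [0.2,0,0,-12,0]

```text
time: 7.43
tool_pos: [0.5444, -0.0459, 0.1834]
orientation: [[0.955, 0.296, 0.001], [0.296, -0.955, 0.0], [0.001, -0.0, -1.0]]
wrist_force: [1.4, -0.0, 0.2]
finger_gap: 0.0681
finger_force: 0.0
```

```bash
python3 - <<'E'
from h import *
go([.479,.256,.185])
c=wcap("w5");f=.64
for z in(.129,.09,.032):print((wproj(c,[.545,-.046,z])/f).round())
E
```

```text
t 7.43 pos [ 0.5444 -0.0459  0.1834] gap 0.0681 F [ 1.4 -0.   0.2]
[[0.955, 0.296, 0.001], [0.296, -0.955, 0.0], [0.001, -0.0, -1.0]]
shift cm [  2.67 -30.77  -0.15]
[403. 335.]
[403. 309.]
[403. 282.]
```

View pics/w5.png

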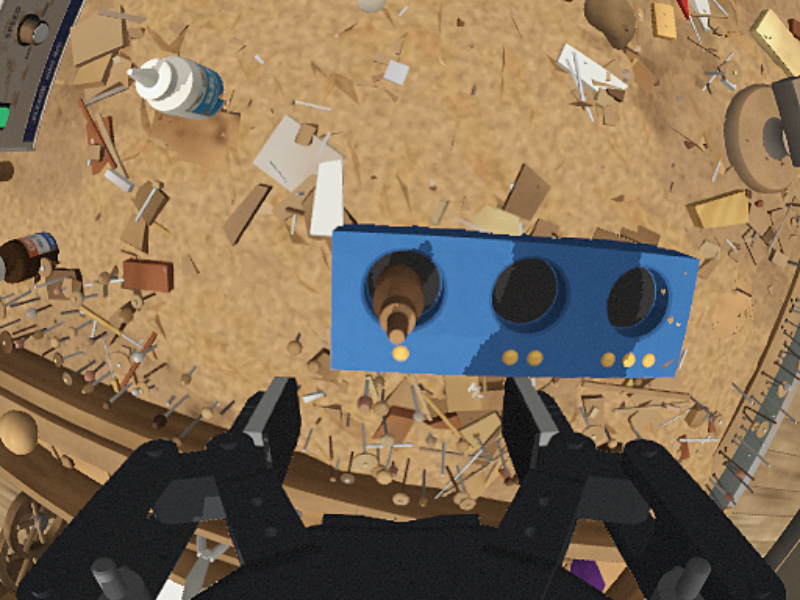

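The dropper stands upright in pocket 1, tip at (398,333) against a predicted (403,335). The phial is at about (475,388), untouched. Now to the amber bottle.

Call:
apply_moves:
  commands:
    - [0,0.3,-4,0,0]
    - [0,0.6,-8,0,0]
    - [0,1.0,-12,0,0]
    - [0,1.4,-16,0,0]
    - [0,1.7,-20,0,0]
    - [0,2.1,-24,0,0]
    - [0,2.4,-28,0,0]
    - [0,2.7,-30.7,0,0]

```text
time: 8.15
tool_pos: [0.4775, 0.2594, 0.1813]
orientation: [[0.954, 0.299, -0.0], [0.299, -0.954, 0.002], [0.0, -0.002, -1.0]]
wrist_force: [-0.9, 0.9, 0.5]
finger_gap: 0.0852
finger_force: 0.0
```

Call:
apply_moves:
  commands:
    - [0,0,0,0,0]
    - [0,0,0,0,0]
    - [0,0,0,0,0]

```text
time: 8.4
tool_pos: [0.4795, 0.2542, 0.1808]
orientation: [[0.956, 0.295, -0.0], [0.295, -0.956, -0.001], [-0.001, 0.001, -1.0]]
wrist_force: [0.3, -1.7, 0.3]
finger_gap: 0.0857
finger_force: 0.0
```

```bash
python3 - <<'E'
from h import *
go([.479,.255,.032])
c=wcap("w6");f=.64
for z in(.098,.07,0):print((wproj(c,[.479,.255,z])/f).round())
E
```

```text
t 8.4 pos [0.4795 0.2542 0.1808] gap 0.0857 F [ 0.3 -1.7  0.3]
[[0.956, 0.295, -0.0], [0.295, -0.956, -0.001], [-0.001, 0.001, -1.0]]
shift cm [-1.000e-02 -1.100e-01  1.488e+01]
[401. 316.]
[400. 301.]
[400. 273.]
```

View pics/w6.png

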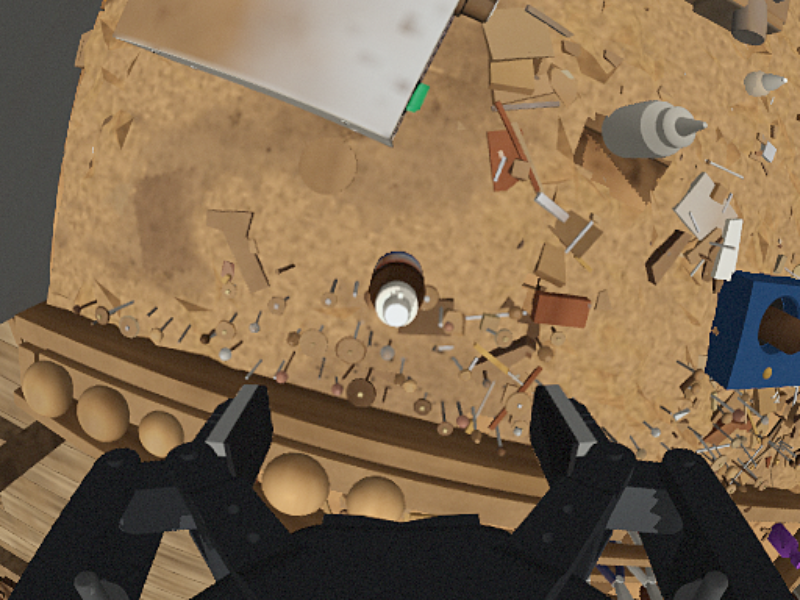

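Amber cap at (397,310), predicted (401,316), so it is about 2 mm further ahead. The phial is really at (765,83), far off and standing; the glue bottle is at (650,128) and the box corner at (390,142) is clear. I'll descend and grip.

Call:
apply_moves:
  commands:
    - [0,0.2,-0.2,2,0]
    - [0,0.2,-0.2,5,0]
    - [0,0.2,-0.2,8,0]
    - [0,0.2,-0.2,11,0]
    - [0,0.2,-0.2,13.5,0]
    - [0,0.2,-0.2,14.9,0]
    - [0,0.2,-0.2,14.9,0]
    - [0,0.2,-0.2,14.9,0]

```text
time: 9.12
tool_pos: [0.4809, 0.256, 0.0319]
orientation: [[0.956, 0.293, -0.001], [0.293, -0.956, -0.001], [-0.002, 0.001, -1.0]]
wrist_force: [0.1, 0.1, 0.7]
finger_gap: 0.0854
finger_force: 0.0
```

Call:
apply_moves:
  commands:
    - [1,0,0,0,0]
    - [1,0,0,0,0]
    - [1,0,0,0,0]
    - [1,0,0,0,0]
    - [1,0,0,0,0]
    - [1,0,0,0,0]
    - [1,0,0,0,0]
    - [1,0,0,0,0]
  squeeze: 35

```text
time: 9.78
tool_pos: [0.4814, 0.2579, 0.0333]
orientation: [[0.955, 0.295, 0.002], [0.295, -0.955, 0.0], [0.002, 0.0, -1.0]]
wrist_force: [-0.5, -1.1, 5.8]
finger_gap: 0.0329
finger_force: 34.4
```

Call:
apply_moves:
  commands:
    - [1,0,0,-2,0]
    - [1,0,0,-5,0]
    - [1,0,0,-8,0]
    - [1,0,0,-11,0]
    - [1,0,0,-13,0]
    - [1,0,0,-13,0]
    - [1,0,0,-13,0]

```text
time: 10.37
tool_pos: [0.4813, 0.258, 0.1635]
orientation: [[0.955, 0.295, 0.003], [0.295, -0.955, 0.001], [0.003, -0.0, -1.0]]
wrist_force: [0.1, -0.3, -1.4]
finger_gap: 0.0335
finger_force: 35.3
```

```bash
python3 - <<'E'
from h import *
go([.562,-.122,.16])
go([.46,.1,.16])
c=manip.capture("scene")["pixels"]; c2=wcap("w7")["pixels"]
im=np.zeros((440,800,3),np.uint8); im[:,:440]=cv2.resize(c[150:290,170:310],(440,440),interpolation=cv2.INTER_CUBIC); im[:,440:]=cv2.resize(c2[164:384,166:346],(360,440)); cv2.imwrite("pics/chk2.png",im)
E
```

```text
t 10.37 pos [0.4813 0.258  0.1635] gap 0.0335 F [ 0.1 -0.3 -1.4]
[[0.955, 0.295, 0.003], [0.295, -0.955, 0.001], [0.003, -0.0, -1.0]]
shift cm [-3.51 38.69  0.33]
t 10.37 pos [0.4813 0.258  0.1635] gap 0.0335 F [ 0.1 -0.3 -1.4]
[[0.955, 0.295, 0.003], [0.295, -0.955, 0.001], [0.003, -0.0, -1.0]]
shift cm [-6.7  14.47  0.33]
```

View pics/chk2.png

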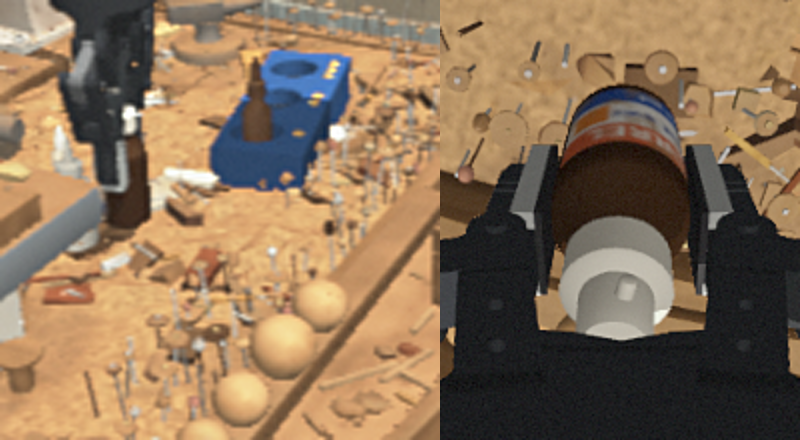

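Amber is held upright (left crop (127,185), label and cap visible at right) and the dropper still stands in pocket 1. I'll lift higher to pass over the dropper, then turn a quarter turn so the finger linkages clear it.

Call:
apply_moves:
  commands:
    - [1,0,0,-3,0]
    - [1,0,0,-6.5,0]
    - [1,-0.3,3,-7,0]
    - [1,-0.6,7,-7,0]
    - [1,-1,11,-7,0]
    - [1,-1.4,15,-7,0]
    - [1,-1.8,19,-7,0]
    - [1,-2.1,23,-7,0]

```text
time: 11.13
tool_pos: [0.5276, 0.0296, 0.2307]
orientation: [[0.955, 0.296, -0.003], [0.296, -0.955, -0.0], [-0.003, -0.0, -1.0]]
wrist_force: [1.3, 0.2, -0.7]
finger_gap: 0.0329
finger_force: 35.3
```

```bash
python3 - <<'E'
from h import *
go([.5625,-.123,.23]); print(manip.state()["joint_positions"])
E
```

```text
t 11.13 pos [0.5276 0.0296 0.2307] gap 0.0329 F [ 1.3  0.2 -0.7]
[[0.955, 0.296, -0.003], [0.296, -0.955, -0.0], [-0.003, -0.0, -1.0]]
shift cm [-1.17 15.61  0.06]
[ 0.18716668  0.27072122 -0.42828026  1.87982214  0.1303174   1.0212372
 -1.56672324]
```

Call:
apply_moves:
  commands:
    - [1,-0.4,3,0,-7]
    - [1,-0.7,6,0,-14]
    - [1,-0.9,9,0,-21]
    - [1,-1,12,0,-28]
    - [1,-1.1,14,0,-35]
    - [1,-1.2,15.6,0,-42]
    - [1,-1.2,15.6,0,-49]
    - [1,-1.2,15.6,0,-56]

```text
time: 11.8
tool_pos: [0.5622, -0.1224, 0.23]
orientation: [[0.286, 0.958, -0.004], [0.958, -0.286, 0.001], [-0.0, -0.004, -1.0]]
wrist_force: [-0.1, -0.4, -1.9]
finger_gap: 0.0331
finger_force: 35.4
```

Call:
apply_moves:
  commands:
    - [1,0,0,0,-7]
    - [1,0,0,0,-14]
    - [1,0,0,0,-21]
    - [1,0,0,0,-28]
    - [1,0,0,0,-34]
    - [1,0,0,0,-34]
    - [1,0,0,0,-34]

```text
time: 12.38
tool_pos: [0.5625, -0.1208, 0.2308]
orientation: [[-0.292, 0.956, -0.002], [0.956, 0.292, 0.001], [0.002, -0.002, -1.0]]
wrist_force: [0.1, -0.3, -0.6]
finger_gap: 0.0331
finger_force: 35.3
```

```bash
python3 - <<'E'
from h import *
go([.5625,-.1225,.07]); print(manip.state()["joint_positions"].round(2) if hasattr(manip.state()["joint_positions"],"round") else "")
c=wcap("w8");f=.64
for p in ([.5637,-.1225,.052],[.5442,-.045,.129]):print((wproj(c,p)/f).round())
E
```

```text
t 12.38 pos [ 0.5625 -0.1208  0.2308] gap 0.0331 F [ 0.1 -0.3 -0.6]
[[-0.292, 0.956, -0.002], [0.956, 0.292, 0.001], [0.002, -0.002, -1.0]]
shift cm [-1.900e-01 -1.000e-02  1.608e+01]
[ 0.6   0.38 -0.63  1.76  0.25  1.08  0.18]
[403. 279.]
[411. 165.]
```

View pics/w8.png

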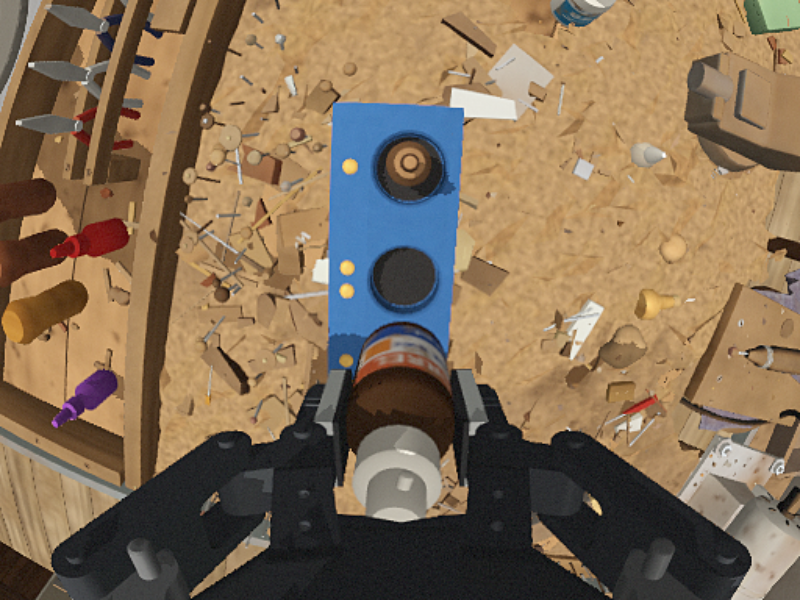

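Looking along the row, the amber bottle is held just short of pocket 2, whose rim is centred at (405,277) against a predicted (403,279). The two nails are at (347,280), and the dropper is upright in pocket 1 at (409,163). I'll lower.

Call:
apply_moves:
  commands:
    - [1,-0.2,0.1,3,0]
    - [1,-0.2,0.1,6,0]
    - [1,-0.2,0.1,9,0]
    - [1,-0.2,0.1,11,0]
    - [1,-0.2,0.1,13,0]
    - [1,-0.2,0.1,15,0]
    - [1,-0.2,0.1,16,0]
    - [1,-0.2,0.1,16,0]

```text
time: 13.1
tool_pos: [0.5629, -0.1222, 0.0698]
orientation: [[-0.294, 0.956, -0.005], [0.956, 0.294, 0.001], [0.002, -0.004, -1.0]]
wrist_force: [-0.1, -0.5, -0.8]
finger_gap: 0.0332
finger_force: 35.3
```

Call:
apply_moves:
  commands:
    - [1,0,0,0.2,0]
    - [1,0,0,0.3,0]
    - [1,0,0,0.3,0]

```text
time: 13.35
tool_pos: [0.5655, -0.1225, 0.0703]
orientation: [[-0.295, 0.956, 0.002], [0.956, 0.295, -0.0], [-0.001, 0.002, -1.0]]
wrist_force: [-0.4, 0.1, -0.4]
finger_gap: 0.0329
finger_force: 35.3
```

Call:
apply_moves:
  commands:
    - [1,0,0,0.2,0]
    - [1,0,0,0.4,0]
    - [1,0,0,0.4,0]
    - [1,0,0,0.4,0]

```text
time: 13.68
tool_pos: [0.5648, -0.1225, 0.0655]
orientation: [[-0.295, 0.955, 0.0], [0.955, 0.295, -0.0], [-0.0, 0.0, -1.0]]
wrist_force: [0.1, 0.6, -0.5]
finger_gap: 0.0332
finger_force: 35.3
```

```bash
python3 - <<'E'
from h import *
go([.5637,-.1225,.065])
E
```

```text
t 13.68 pos [ 0.5648 -0.1225  0.0655] gap 0.0332 F [ 0.1  0.6 -0.5]
[[-0.295, 0.955, 0.0], [0.955, 0.295, -0.0], [-0.0, 0.0, -1.0]]
shift cm [ 0.03 -0.11  0.05]
```

Call:
apply_moves:
  commands:
    - [1,0,0,0.1,0]
    - [1,0,0,0.2,0]
    - [1,0,0,0.2,0]

```text
time: 13.93
tool_pos: [0.5651, -0.1226, 0.0652]
orientation: [[-0.295, 0.955, 0.0], [0.955, 0.295, -0.001], [-0.002, -0.0, -1.0]]
wrist_force: [-5.3, -1.2, 16.4]
finger_gap: 0.033
finger_force: 36.6
```

Contact with the floor (16 N), at the expected height. I'll release and rise.

Call:
apply_moves:
  commands:
    - [0.8,0,0,0,0]
    - [0.5,0,0,0,0]
    - [0.2,0,0,0,0]
    - [0.2,0,0,0,0]
    - [0.2,0,0,-2,0]
    - [0.2,0,0,-5,0]
    - [0.2,0,0,-9,0]
    - [0.2,0,0,-13,0]

```text
time: 14.6
tool_pos: [0.5638, -0.1221, 0.1938]
orientation: [[-0.296, 0.955, -0.002], [0.955, 0.296, 0.001], [0.002, -0.002, -1.0]]
wrist_force: [1.3, 0.2, -0.3]
finger_gap: 0.068
finger_force: 0.0
```

```bash
python3 - <<'E'
from h import *
go([.56,-.12,.2])
c2=wcap("w9"); c=manip.capture("scene")["pixels"];f=.64
for p in([.5637,-.1225,.130],[.5442,-.0455,.129]):print((wproj(c2,p)/f).round()*.6)
im=np.zeros((500,800,3),np.uint8); im[:360,:480]=cv2.resize(c2["pixels"],(480,360)); im[:320,480:]=cv2.resize(c[130:230,200:300],(320,320),interpolation=cv2.INTER_CUBIC); cv2.imwrite("pics/chk3.png",im)
E
```

```text
t 14.6 pos [ 0.5638 -0.1221  0.1938] gap 0.068 F [ 1.3  0.2 -0.3]
[[-0.296, 0.955, -0.002], [0.955, 0.296, 0.001], [0.002, -0.002, -1.0]]
shift cm [ 0.32 -0.3  -0.62]
[240.6 199.8]
[246.6  96.6]
```

View pics/chk3.png

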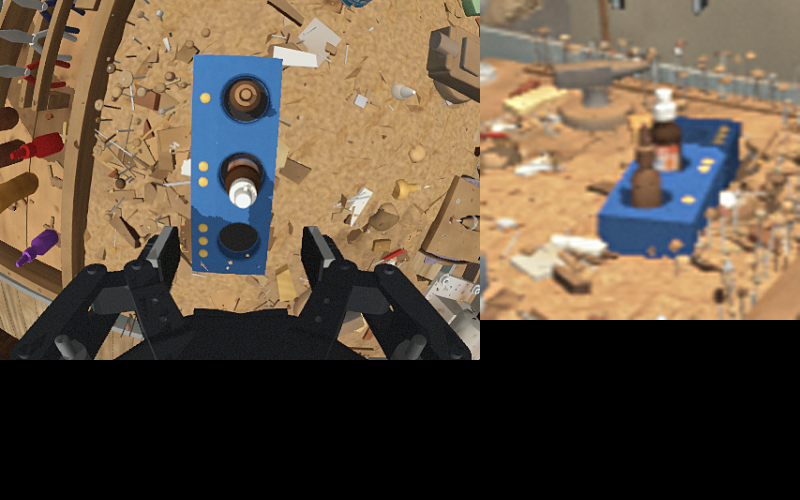

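Both bottles stand upright: amber cap at (243,195), as predicted, and dropper at (246,95). The gripper is clear of everything, so I'm handing in.

```bash
python3 -c "
from bench import manip
print(manip.job_done())"
```

```text
the job is handed in; nothing more can be done
None
```

The job is handed in after about 15 s of robot time: the brown dropper stands in pocket 1 and then the amber bottle in pocket 2, both upright and let go, with the white glue bottles untouched; I viewed 12 pictures, two over your limit of 10.

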